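# Mesh the jaw coupling of the index drive and turn its arm to the stop

### The arm

A 6-joint arm with a two-finger parallel gripper is mounted at the origin on a cart in front of the work surface, level with it; the furniture and walls round the work are solid. World frame = base frame: x ahead of the robot, y to its left, z up, the work surface at z = 0. Lengths are in m, angles in rad, forces in N, time in s.
With the tool pointing down it reaches from about 0.25 to 0.8 m from the base axis. Payload 8.5 kg.
Tool frame: the origin (TCP) lies at the very end of the fingers, on their centre line; the grasp point (between the pads) lies 19 mm behind it; z points along the fingers, y is the line along which they close (so a half turn about z gives the same grasp; the last joint's range is limited). The gripper opens to 85 mm and grips with 20 to 120 N. Pads are 22 mm wide; open, the fingers measure 114 mm over their backs; the gripper's body (76 mm by 85 mm) begins 54 mm behind the grasp point. The pads swing forward as they close: fully open they stand 13 mm farther back than shut.
Start: joints at [-1.135, 0.238, -0.013, 1.319, 0, 1.571], TCP at [0.222, -0.476, 0.231] pointing down, gripper open.
Joint ranges: [-2.66, 2.66], [-1.03, 1.9], [-1.14, 1.46], [-1.82, 2.27], [-1.45, 1.34], [-3.14, 3.14]. Speed limits (rad/s): [2.22, 2.22, 2.79, 3.14, 3.14, 3.14].

### API

Orientations are given as a unit quaternion [w, x, y, z].
In Python, from plant import ctrl, get_image, get_calibration gives the robot as it stands. The module is installed in compiled form; this text tells all that it offers.
- The arm moves only by the shell command python3 -m jog 'ROWS' [FORCE]. ROWS is JSON, a list of rows, each an object of numbers: "grip": the finger opening in m, from 0 to 0.0854; "tx", "ty", "tz": the shift along the tool's x, y, z in m; "roll": the turn about the tool's z in rad. A call has 1 to 12 rows; each row shifts and turns the commanded pose from where the row before left it, along the tool's axes as they then stand; what a row does not reach is not made up. A row lasts 1/10 s, in which the tool goes at most 50 mm and 8.59 degrees, less where a joint would pass 70% of its speed; a pose out of reach is approached as far as the arm can. A call is refused whole if a number of a shift passes 0.05 or a number of a turn 0.15, either way. A call with a gripper value outside its range is refused whole. The fingers move at their own pace and stop on an object; FORCE is the grip in N (left out, the last holds). Time passes only in rows, so rows that do not move let the fingers close. It gives the time, the measured TCP pose, the force, the opening and the grip force at its end, in the units of the state.
- ctrl.read_state(): the state, without advancing time (a new reading comes with each control period).
- get_image(name): name is "scene" or "side" or "wrist"; returns the picture (384x512x3 uint8, red, green, blue); there is no depth.
- get_calibration(name): a dict with "fx", "fy", "cx", "cy" (pixels), "xyz" and "orientation" of the camera in the world. Camera axes: x right, y down, z forward; pixel columns grow to the right and rows downward; lengths in m; the calibration is good to about 2 mm. A picture is of the moment at which its call begins: read the wrist's pose just before it. get_calibration takes no time and is no camera call; for the wrist camera it gives the pose at the moment of the call.
- ctrl.hand_in(): hands the job in; it is judged then, once.
The state is a dict: "clock": time; "joint_positions": joint angles; "qvel": joint speeds; "joint_torque": joint torques, N m; "position": TCP position; "tool_rot": TCP orientation; "wrist_force": force on the tool from outside, world axes, zero at the start; "ft_torque": the same for the moment, N m; "gripper_width": opening from 0.0 (shut) to 1.0 (fully open); "gripper_force": force on a finger pad.
Only numpy, scipy, OpenCV 4.12 (cv2) and the standard library are available. Lean on these libraries where they do the work, as an engineer would, in place of code of your own. Each camera call takes 0.05 s, during which the arm holds its last target. There are 200 camera calls.

### The job

The hand drive on the bench is out of mesh: turn its black bar handle until the four jaws under it face the gaps between the jaws of the steel hub, then push the handle straight down until it is fully home. With the coupling home, turn the handle clockwise (seen from above) until the hub's index arm rests against the stop pin, and let go. Leave the tools and other things lying about where they are.

Things in the scene. Friction and masses are not known exactly. Their poses are not given: they have to be found in the camera images.
- drive: Hand drive fixed to the bench: dark steel base plate 150 x 150 x 12 mm with a bolt in each corner; on it a round grey housing (radius 36 to 46 mm, top at z 38 mm), above that the hub, then the handle. Origin: centre of the plate's underside, on the vertical axis of hub and handle. x and y parallel to the plate's edges, z up. It cannot move.
- hub (a joint): Turn of the steel hub about the drive's vertical axis, rad, 0 to 2.0. 0 = index arm against the stop pin (arm then points along the drive's -x); grows counter-clockwise seen from above. Stays where it is left (friction 0.2 N m).
- hub_jaws (a point): On the axis, level with the tops of the hub's jaws (64 mm above the bench). The hub is a steel disc, radius 40 mm, top 50 mm above the bench. Four upright aluminium jaws stand on it 90 degrees apart: bars 10 mm wide, 14 mm high, from 15 to 38 mm off the axis, one in line with the index arm. Site axes: -x along the arm, z up.
- handle (a joint): Turn of the handle about the same axis, rad, counter-clockwise positive from above; at 0 its bar lies along the drive's x. Turns freely out of mesh. Its jaws face the gaps when handle minus hub is 45 degrees plus a multiple of 90, within 8 degrees either side; else jaws meet top to top, about 13 mm above home. In mesh it has these 8 degrees of play each way before it drives the hub.
- handle_jaws (a point): On the axis, at the underside of the handle's jaws. Four dark steel jaws 90 degrees apart hang from the handle, each 10 mm wide, 14 mm high, from 15 to 34 mm off the axis: two right below the bar, in line with it, two across it. Site axes: x along the bar, z up. Home: 51 mm above the bench.
- sleeve (a joint): Height of the handle above home, m: 0 = fully home (jaws fully in mesh), at most 0.026. The jaws clear one another above 0.013. It starts raised and stays where it is left; a downward push of about 4 N slides it.
- grip (a point): Centre of the handle's black grip bar, on the axis: 64 mm long, 16 mm thick, 24 mm high, to be pinched from above across its 16 mm. 110 mm above the bench when home, higher by the sleeve's value when raised. x along the bar, z up. Below the bar: a stem of 15 mm diameter, 25 mm long, then the four jaw arms, so fingertips may reach up to 18 mm below the bar.
- index_tip (a point): Middle of the round end of the hub's flat index arm (12 mm wide, 41 to 50 mm above the bench), 78 mm from the axis; the arm ends 85 mm from it.
- stop_pin (a point): Top of the upright steel stop pin on the base plate, 10 mm diameter, 58 mm above the bench, 67 mm from the axis. The arm rests against it when joint hub is 0.
- spanner_17: Dark open-ended spanner, 183 x 35 x 6 mm, lying loose beside the drive; bystander. Origin: centre of its underside.
- bolt_m12: Steel bolt with nut, 64 x 20 x 18 mm, lying loose beside the drive; bystander. Origin: centre of its underside.
- tape_black: Roll of black tape, 53 mm across, 19 mm high, loose; bystander. Origin: centre of its underside.
- screwdriver_red: Screwdriver with red grip, 235 mm long, lying loose; bystander. Origin: centre of its underside.
- tape_measure: Tape measure, black and yellow, 36 x 79 x 66 mm, standing loose; bystander. Origin: centre of its underside.
- spanner_13: Small open-ended spanner, 154 x 26 x 6 mm, lying loose; bystander. Origin: centre of its underside.

How it is judged:
On the way, in this order (a step that is already met when the one before it is completed fails the run):
1. the handle is pushed fully home with its jaws in mesh, the arm still well away from the stop pin (value of joint sleeve below 0.003 m and value of joint hub above 0.35 rad), for 0.2 s.
2. with the handle home, the arm is turned to the stop pin (value of joint sleeve below 0.003 m and value of joint hub below 0.08 rad), for 0.2 s.
At the end, for the whole second after the job is handed in: The handle is fully home (within 3 mm), its jaws in mesh with the hub's, and the index arm rests against the stop pin (within 0.08 rad, about 6 mm at its tip) (all of step 2); the robot touches nothing.
It fails at once if a tool or other loose thing is moved by more than 40 mm (distance of any of spanner_17, bolt_m12, tape_black, screwdriver_red, tape_measure, spanner_13 from where it was at the start of the episode above 0.04 m).
It also fails if it takes over 32 s, if anything falls off the work surface, if the arm or the gripper's body presses on something with over 40 N, if the wrist force passes 120 N, or if a joint passes its speed limit or range.

## Working session

There is one attempt and no reset: what is moved stays moved. The work goes in short steps, Python scripts to look and compute and a shell command to move; the robot and the scene stay as the last step left them, time stands still between calls to the robot, and variables do not carry over. Pictures are saved under pics/ and viewed, at most 10 in all, crops included, and the job is handed in when it is done.

```bash
mkdir -p pics; python3 - <<'E'
from plant import ctrl,get_image,get_calibration
import cv2
s=ctrl.read_state();print(s)
for n in("scene","side"):
    im=get_image(n);cv2.imwrite(f"pics/{n}0.png",im[:,:,::-1]);print(get_calibration(n))
E
```

```text
{'clock': 0.0, 'joint_positions': array([-1.13501078e+00,  2.38771304e-01, -1.42229788e-02,  1.31920297e+00,
        1.24165961e-05,  1.57081902e+00]), 'qvel': array([ 0.00070144,  0.00160204,  0.00051762,  0.00075812,  0.00021589,
       -0.00292999]), 'joint_torque': array([ 6.97570576e-04, -5.38780582e+01,  3.46440089e+01,  1.83323800e-02,
       -1.08796762e-04, -1.28642586e-05]), 'position': array([ 0.22144844, -0.47556741,  0.23069477]), 'tool_rot': array([-6.85242991e-04,  9.76357356e-01,  2.16161568e-01, -1.45367680e-04]), 'wrist_force': array([-0.32020171, -0.11803986, -0.30276065]), 'ft_torque': array([-0.03622723, -0.03122099,  0.04328397]), 'gripper_force': 0.0, 'gripper_width': 1.0021885147129785}
{'fx': 438.3365405563395, 'fy': 438.3365405563395, 'cx': 252.75357567401107, 'cy': 200.8897292909357, 'xyz': array([0.03859992, 0.95815008, 0.64246235]), 'orientation': array([ 0.11973653, -0.19701472,  0.83213383, -0.50438246])}
{'fx': 487.345633934589, 'fy': 487.345633934589, 'cx': 255.30566831902252, 'cy': 187.54117301870724, 'xyz': array([-0.11972677, -1.18112756,  0.62574491]), 'orientation': array([-0.55142817,  0.80078038, -0.18848223,  0.13839149])}
```

View pics/scene0.png

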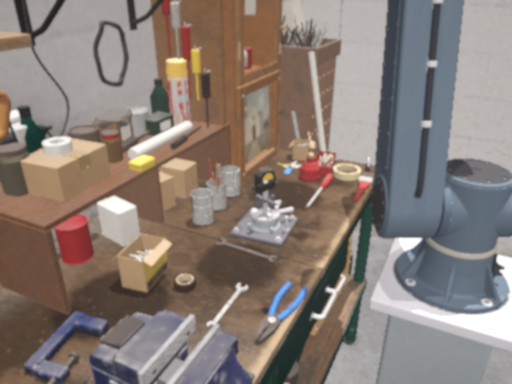

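View pics/side0.png

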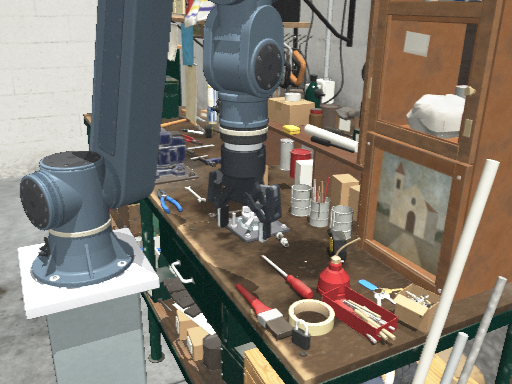

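The drive's plate is centred near (265,226) in the scene view; the gripper hides it in the side view. Next I'll compute its position and look through the wrist camera.

```bash
cat > h.py <<'E'
from plant import ctrl,get_image,get_calibration
import cv2,numpy as np
from scipy.spatial.transform import Rotation as R
def rot(q): return R.from_quat(np.roll(q,-1)).as_matrix()
def ray(c,u,v,z):
    d=rot(c["orientation"])@[(u-c["cx"])/c["fx"],(v-c["cy"])/c["fy"],1]
    return c["xyz"]+d*(z-c["xyz"][2])/d[2]
def proj(c,p):
    q=rot(c["orientation"]).T@(np.array(p)-c["xyz"]); return np.array([c["fx"]*q[0]/q[2]+c["cx"],c["fy"]*q[1]/q[2]+c["cy"]])
E
python3 - <<'E'
from h import *
c=get_calibration("scene")
print(ray(c,265,226,.012),ray(c,268,202,.12))
im=get_image("scene");a=cv2.resize(im[170:260,210:330],None,fx=6,fy=6,interpolation=2)
cv2.imwrite("pics/s1.png",a[:,:,::-1])
im=get_image("wrist");cv2.imwrite("pics/w1.png",im[:,:,::-1]);print(get_calibration("wrist"))
E
```

```text
[ 0.48220027 -0.00117667  0.012     ] [0.45047258 0.05122801 0.12      ]
{'fx': 296.80105076810884, 'fy': 296.80105076810884, 'cx': 256.33308293056314, 'cy': 189.00813644670797, 'xyz': array([ 0.29388764, -0.44329965,  0.37336442]), 'orientation': array([ 0.12979378,  0.83316906, -0.53101306, -0.08371392])}
```

View pics/s1.png

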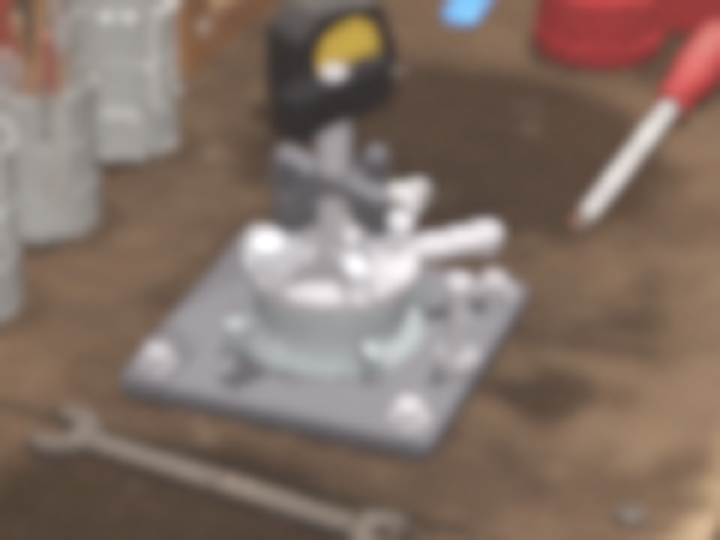

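View pics/w1.png

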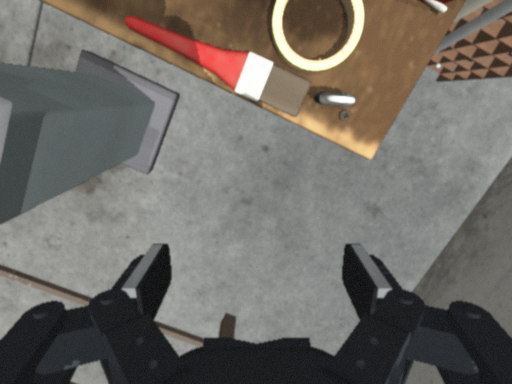

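The crop shows plate corners at about (125,385), (430,455), (525,290) and (245,235). The index arm points right to (490,235), and a pin-like upright stands at (460,285–355).

```bash
python3 - <<'E'
from h import *
c=get_calibration("scene")
f=lambda u,v,z:ray(c,210+u/6,170+v/6,z)
P=[f(*p,.012) for p in((125,382),(430,450),(525,290),(245,235))]
print(np.round(P,3),np.mean(P,0))
print("tip",f(490,238,.05),"pin",f(460,280,.058),f(460,355,.012),"barends",f(282,150,.1),f(420,190,.1))
s=ctrl.read_state();T=rot(s["tool_rot"]);w=get_calibration("wrist")
print(T.round(3)); print("cam in tool",T.T@(w["xyz"]-s["position"]),(T.T@rot(w["orientation"])).round(3))
for t in [(.48,0),(.42,-.03)]:
    print(T.T@(np.array([*t,.25])-s["position"]))
E
```

```text
[[ 0.548  0.077  0.012]
 [ 0.402  0.067  0.012]
 [ 0.417 -0.082  0.012]
 [ 0.562 -0.071  0.012]] [ 0.48225329 -0.00239594  0.012     ]
tip [ 0.42656326 -0.05797623  0.05      ] pin [ 0.41851073 -0.00170967  0.058     ] [ 0.42131284 -0.01258314  0.012     ] barends [ 0.5106684  -0.00750038  0.1       ] [0.43843565 0.00044886 0.1       ]
[[ 0.907  0.422 -0.   ]
 [ 0.422 -0.907  0.001]
 [ 0.    -0.001 -1.   ]]
cam in tool [ 0.07929527  0.00105074 -0.14246145] [[-0.    -0.952 -0.305]
 [ 1.     0.    -0.001]
 [ 0.001 -0.305  0.952]]
[ 0.43513251 -0.32214545 -0.01878744]
[ 0.36807655 -0.32027514 -0.01878944]
```

```bash
python3 -m jog '[{"tx":0.039,"ty":-0.029},{"tx":0.039,"ty":-0.029},{"tx":0.039,"ty":-0.029},{"tx":0.039,"ty":-0.029},{"tx":0.039,"ty":-0.029},{"tx":0.039,"ty":-0.029},{"tx":0.039,"ty":-0.029},{"tx":0.039,"ty":-0.029},{"tx":0.039,"ty":-0.029},{"tx":0.039,"ty":-0.029},{"tx":0.03,"ty":-0.024},{}]'
python3 - <<'E'
from h import *
s=ctrl.read_state();print(s["position"],s["clock"])
im=get_image("wrist");c=get_calibration("wrist");print(proj(c,(.482,-.002,.122)),proj(c,(.482,-.002,.148)))
cv2.imwrite("pics/w2.png",cv2.resize(im,(768,576))[:,:,::-1])
E
```

```text
[ 0.22150215 -0.47569439  0.2309038 ] 0.2
[-469.3767706  -754.86442513] [-638.58948947 -952.64325429]$[0]: bad value
```

View pics/w2.png

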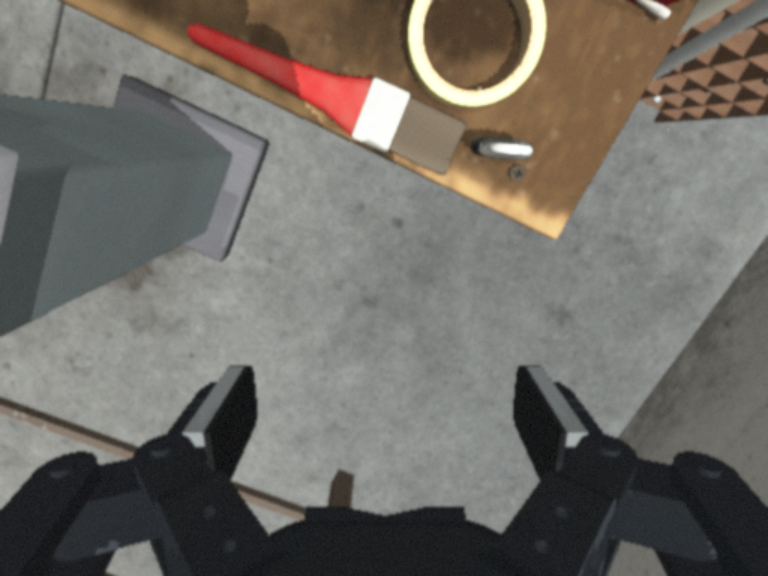

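The wrist view is unchanged because the call was refused. Rows may need every field, so I'll try one with all of them.

```bash
python3 -m jog '[{"grip":0.085,"tx":0.039,"ty":-0.029,"tz":0,"roll":0}]'
```

```text
clock: 0.35
position: [0.2439, -0.436, 0.2306]
tool_rot: [0.001, 0.977, 0.214, -0.0]
wrist_force: [2.6, 0.0, -0.9]
gripper_width: 0.997
gripper_force: 0.0
```

```bash
python3 -m jog '[{"grip":0.085,"tx":0.039,"ty":-0.029,"tz":0,"roll":0},{"grip":0.085,"tx":0.039,"ty":-0.029,"tz":0,"roll":0},{"grip":0.085,"tx":0.039,"ty":-0.029,"tz":0,"roll":0},{"grip":0.085,"tx":0.039,"ty":-0.029,"tz":0,"roll":0},{"grip":0.085,"tx":0.039,"ty":-0.029,"tz":0,"roll":0},{"grip":0.085,"tx":0.039,"ty":-0.029,"tz":0,"roll":0},{"grip":0.085,"tx":0.039,"ty":-0.029,"tz":0,"roll":0},{"grip":0.085,"tx":0.039,"ty":-0.029,"tz":0,"roll":0},{"grip":0.085,"tx":0.039,"ty":-0.029,"tz":0,"roll":0},{"grip":0.085,"tx":0.045,"ty":-0.032,"tz":0,"roll":0},{"grip":0.085,"tx":0,"ty":0,"tz":0,"roll":0}]'
python3 - <<'E'
from h import *
s=ctrl.read_state();print(s["position"],s["clock"])
im=get_image("wrist");c=get_calibration("wrist");print(proj(c,(.482,-.002,.122)),proj(c,(.482,-.002,.148)))
cv2.imwrite("pics/w3.png",cv2.resize(im,(768,576))[:,:,::-1])
E
```

```text
clock: 1.45
position: [0.4798, -0.0003, 0.2309]
tool_rot: [-0.001, 0.976, 0.219, 0.001]
wrist_force: [0.1, 0.3, 0.0]
gripper_width: 0.992
gripper_force: 0.0
[ 4.79771691e-01 -2.89135990e-04  2.30921994e-01] 1.45
[256.85003812 183.89812355] [256.86454812 193.28499544]
```

View pics/w3.png

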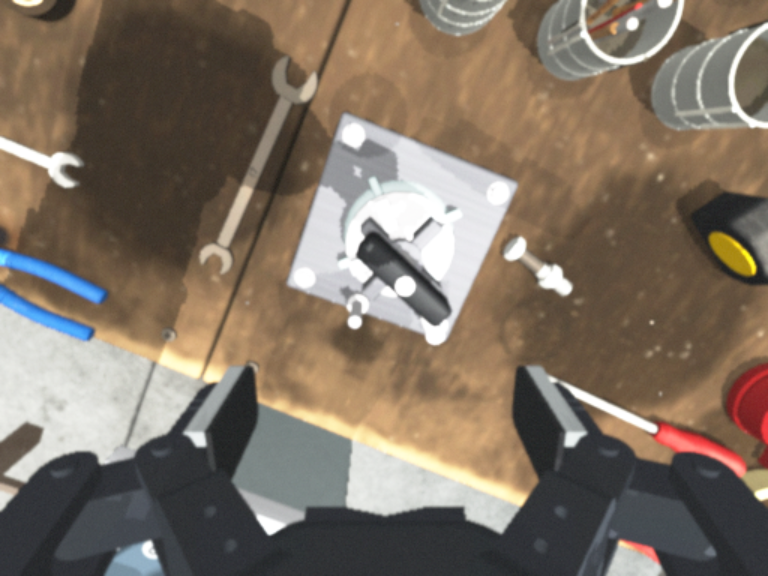

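The black bar runs from (370,245) to (440,315). The stop pin is at (355,305), and the plate bolts are at (353,135), (498,192) and (305,278). The index arm lies under the bar's lower right end, near (437,325), and the hub jaws are white.

```bash
python3 - <<'E'
from h import *
c=get_calibration("wrist")
f=lambda u,v,z:ray(c,u/1.5,v/1.5,z)[:2]
C=[f(*p,.012) for p in((345,114),(517,183),(452,342),(289,286))];m=np.mean(C,0);print(np.round(C,4),m)
d=lambda v:np.degrees(np.arctan2(v[1],v[0]))
print("edges",[d(C[(i+1)%4]-C[i]) for i in range(4)])
print("bolts mid",(f(498,192,.018)+f(305,278,.018))/2)
for z in(.122,.142,.148):
    a,b=f(373,246,z),f(436,314,z);print(z,a,b,(a+b)/2,d(b-a),np.linalg.norm(b-a))
print("pin",f(356,303,.058)-m,d(f(356,303,.058)-m),"tip",f(437,325,.05)-m,d(f(437,325,.05)-m))
im=get_image("wrist");a=cv2.resize(im[70:250,180:360],None,fx=3.3,fy=3.3,interpolation=2);cv2.imwrite("pics/w4.png",a[:,:,::-1])
E
```

```text
[[ 0.555   0.0663]
 [ 0.5663 -0.078 ]
 [ 0.4217 -0.0961]
 [ 0.4087  0.0543]] [ 0.48794335 -0.01339995]
edges [np.float64(-85.530260026475), np.float64(-172.8339076623394), np.float64(94.95186979852929), np.float64(4.684633414018213)]
bolts mid [ 0.48849713 -0.01091303]
0.122 [0.4952467  0.01208886] [ 0.47328253 -0.04010781] [ 0.48426462 -0.01400948] -112.82117705795952 0.05662964833505423
0.142 [0.49965002 0.01355408] [ 0.47943406 -0.03448809] [ 0.48954204 -0.010467  ] -112.82117705795946 0.052122313264902444
0.148 [0.50097102 0.01399365] [ 0.48127951 -0.03280217] [ 0.49112527 -0.00940426] -112.82117705795947 0.05077011274385692
pin [-0.05217971  0.01396124] 165.02076736676165 tip [-0.04472824 -0.05190542] -130.75232449720215
```

View pics/w4.png

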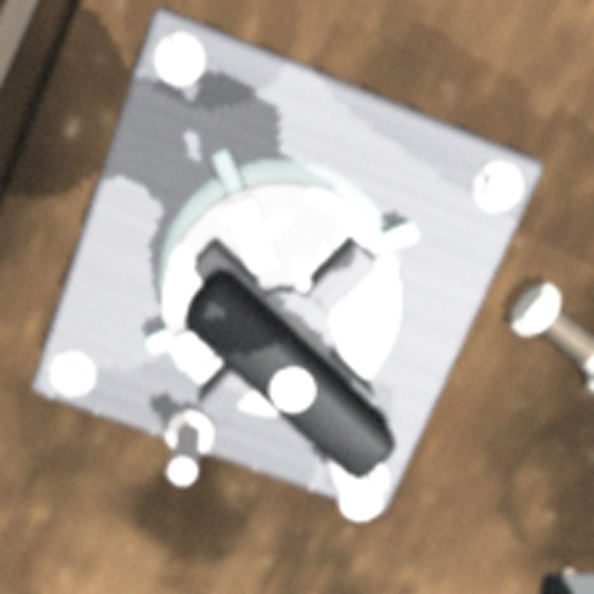

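The crop shows the bar's end midpoints at about (207,287) and (377,457). The pin top is at (182,470), and the arm's round end is the white blob at (360,495). I'll recompute from these with the arm settled.

```bash
python3 - <<'E'
from h import *
s=ctrl.read_state();print(s["position"],s["qvel"].round(4))
c=get_calibration("wrist")
g=lambda u,v,z:ray(c,180+(u+.5)/3.3-.5,70+(v+.5)/3.3-.5,z)[:2]
C=[g(*p,.012) for p in((160,10),(541,163),(385,515),(35,388))];m=np.mean(C,0);print(np.round(C,4),m,(C[1]+C[3])/2)
d=lambda v:np.degrees(np.arctan2(v[1],v[0]))
print("edges",[d(C[(i+1)%4]-C[i]) for i in range(4)])
for z in(.122,.135,.142,.148):
    a,b=g(207,287,z),g(377,457,z);print(z,(a+b)/2,d(b-a),np.linalg.norm(b-a))
p=g(182,470,.058);t=g(360,495,.05)
print("pin",p-m,d(p-m),np.linalg.norm(p-m),"tip",t-m,d(t-m),np.linalg.norm(t-m))
T=rot(s["tool_rot"]);print("toolx dir",d(T[:2,0]),d(T[:2,1]))
sc=get_calibration("scene");print("scene proj of corners (crop px)",[((proj(sc,[*q,.012])-[210,170])*6).round() for q in C])
E
```

```text
[ 0.47751358 -0.00373751  0.23089096] [-0.0464 -0.0181 -0.0167  0.0057 -0.0043 -0.0089]
[[ 0.5566  0.0679]
 [ 0.5677 -0.0768]
 [ 0.4207 -0.09  ]
 [ 0.4109  0.0574]] [ 0.48895402 -0.01036377] [ 0.4892685 -0.0096971]
edges [np.float64(-85.6086560236541), np.float64(-174.85349182129488), np.float64(93.82551382576067), np.float64(4.149071671366513)]
0.122 [ 0.48629501 -0.01275949] -110.69845032964476 0.06616157438859226
0.135 [ 0.48958449 -0.01059952] -110.69845032964476 0.06273881254349097
0.142 [ 0.49135575 -0.00943647] -110.69845032964473 0.06089578693459026
0.148 [ 0.49287397 -0.00843956] -110.69845032964477 0.05931605069838968
pin [-0.06657269  0.00712589] 173.8903682726765 0.06695297517943015 tip [-0.05150239 -0.05537495] -132.924868804722 0.07562328616502416
toolx dir 25.144640799325334 -64.85537933340021
scene proj of corners (crop px) [array([118., 368.]), array([240., 228.]), array([523., 281.]), array([420., 435.])]
```

```bash
python3 -m jog '[{"grip":0.085,"tx":0,"ty":0,"tz":0.005,"roll":-0.13},{"grip":0.085,"tx":0,"ty":0,"tz":0.005,"roll":-0.13},{"grip":0.085,"tx":0,"ty":0,"tz":0.005,"roll":-0.13},{"grip":0.085,"tx":0,"ty":0,"tz":0.005,"roll":-0.13},{"grip":0.085,"tx":0,"ty":0,"tz":0.005,"roll":-0.13},{"grip":0.085,"tx":0,"ty":0,"tz":0.005,"roll":-0.12},{"grip":0.085,"tx":0,"ty":0,"tz":0,"roll":0},{"grip":0.085,"tx":0,"ty":0,"tz":0,"roll":0}]'
python3 - <<'E'
from h import *
s=ctrl.read_state();print(s["position"],s["qvel"].round(4),s["joint_positions"].round(2))
im=get_image("wrist");c=get_calibration("wrist")
np.savez("w5.npz",**c)
T=rot(s["tool_rot"]);print(np.degrees(np.arctan2(T[1,0],T[0,0])), T.T@(np.array([.489,-.0105,.19])-s["position"]))
print(proj(c,(.489,-.0105,.14)))
cv2.imwrite("pics/w5.png",cv2.resize(im[80:280,130:380],None,fx=3,fy=3,interpolation=2)[:,:,::-1])
E
```

```text
clock: 2.35
position: [0.4771, -0.0058, 0.2015]
tool_rot: [-0.0, 0.825, 0.565, -0.0]
wrist_force: [0.5, -0.6, 0.1]
gripper_width: 0.996
gripper_force: 0.0
[ 0.47705567 -0.00584931  0.20154513] [ 0.0076 -0.001   0.0103  0.0015  0.0009  0.0046] [-0.01  0.17 -0.18  1.22 -0.    1.93]
68.79533840717612 [-1.51239465e-05  1.28184107e-02  1.15444370e-02]
[271.75393594 206.13588385]
```

View pics/w5.png

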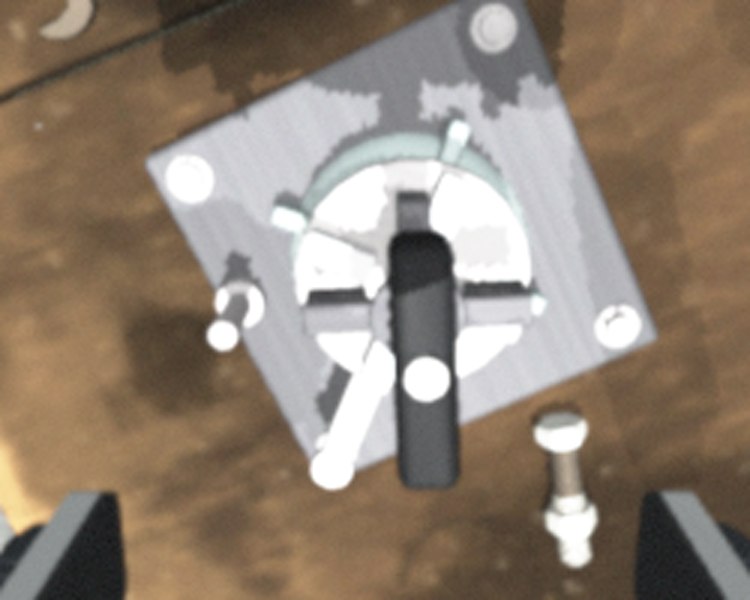

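Close view: the bar runs from (421,235) to (430,487), the arm's round tip is at (332,467), and the pin top is at (223,334).

```bash
python3 - <<'E'
from h import *
c=dict(np.load("w5.npz"))
g=lambda u,v,z:ray(c,130+(u+.5)/3-.5,80+(v+.5)/3-.5,z)[:2]
d=lambda v:np.degrees(np.arctan2(v[1],v[0]))
C=[g(*p,.012) for p in((148,160),(655,337))];print("plate centre",(C[0]+C[1])/2)
for z in(.130,.137,.142,.148):
    a,b=g(421,235,z),g(430,487,z);print(z,(a+b)/2,d(b-a),np.linalg.norm(b-a))
m=np.array([.489,-.0105]);t=g(332,467,.05);p=g(223,334,.058);print("arm",d(t-m),np.linalg.norm(t-m),"armline",d(t-g(378,365,.05)),"pin",d(p-m),np.linalg.norm(p-m))
E
```

```text
plate centre [ 0.48999092 -0.00770364]
0.13 [ 0.48919773 -0.01099603] -108.36270102460256 0.06864581765253348
0.137 [ 0.48977071 -0.00844882] -108.36270102460249 0.06640131927105886
0.142 [ 0.49017998 -0.00662938] -108.36270102460253 0.06479810614143416
0.148 [ 0.49067111 -0.00444606] -108.36270102460243 0.06287425038588444
arm -133.89375390212575 0.07464273748106799 armline -134.18044430264374 pin 172.05291068208166 0.06613728880171933
```

```bash
python3 -m jog '[{"grip":0.06,"tx":0.002,"ty":0.013,"tz":0,"roll":0},{"grip":0.06,"tx":0,"ty":0,"tz":0.03,"roll":0},{"grip":0.06,"tx":0,"ty":0,"tz":0.03,"roll":0},{"grip":0.05,"tx":0,"ty":0,"tz":0.03,"roll":0},{"grip":0.04,"tx":0,"ty":0,"tz":0,"roll":0},{"grip":0.025,"tx":0,"ty":0,"tz":0,"roll":0},{"grip":0.0,"tx":0,"ty":0,"tz":0,"roll":0},{"grip":0.0,"tx":0,"ty":0,"tz":0,"roll":0},{"grip":0.0,"tx":0,"ty":0,"tz":0,"roll":0}]' 40
```

```text
clock: 3.3
position: [0.4892, -0.0068, 0.1123]
tool_rot: [-0.001, 0.824, 0.567, -0.0]
wrist_force: [-6.9, 5.3, -2.4]
gripper_width: 0.183
gripper_force: 44.0
```

Gripped at about 16 mm. Next: turn 20° counter-clockwise.

```bash
python3 -m jog '[{"grip":0.0,"tx":0,"ty":0,"tz":0,"roll":-0.09},{"grip":0.0,"tx":0,"ty":0,"tz":0,"roll":-0.09},{"grip":0.0,"tx":0,"ty":0,"tz":0,"roll":-0.09},{"grip":0.0,"tx":0,"ty":0,"tz":0,"roll":-0.08},{"grip":0.0,"tx":0,"ty":0,"tz":0,"roll":0},{"grip":0.0,"tx":0,"ty":0,"tz":0.004,"roll":0},{"grip":0.0,"tx":0,"ty":0,"tz":0.004,"roll":0},{"grip":0.0,"tx":0,"ty":0,"tz":0,"roll":0}]' 60
python3 -c "
from h import *
s=ctrl.read_state();T=rot(s['tool_rot']);print(np.degrees(np.arctan2(T[1,0],T[0,0])),s['ft_torque'])"
```

```text
clock: 4.1
position: [0.4886, -0.0066, 0.104]
tool_rot: [-0.002, 0.712, 0.702, -0.0]
wrist_force: [-7.7, 5.6, -3.8]
gripper_width: 0.179
gripper_force: 61.0
89.16197906874713 [ 1.10374683  1.19250367 -0.01710389]
```

```bash
python3 -m jog '[{"grip":0.0,"tx":0,"ty":0,"tz":0.004,"roll":0},{"grip":0.0,"tx":0,"ty":0,"tz":0.004,"roll":0},{"grip":0.0,"tx":0,"ty":0,"tz":0,"roll":0}]'; python3 -m jog '[{"grip":0.0,"tx":0,"ty":0,"tz":0.003,"roll":0},{"grip":0.0,"tx":0,"ty":0,"tz":0,"roll":0}]';
```

```text
clock: 4.4
position: [0.4886, -0.0066, 0.096]
tool_rot: [-0.002, 0.712, 0.702, -0.0]
wrist_force: [-7.6, 5.9, -4.0]
gripper_width: 0.174
gripper_force: 60.9
clock: 4.6
position: [0.4886, -0.0066, 0.0931]
tool_rot: [-0.002, 0.712, 0.702, -0.0]
wrist_force: [-8.7, 6.0, -2.4]
gripper_width: 0.176
gripper_force: 61.3
```

```bash
python3 -m jog '[{"grip":0.0,"tx":0,"ty":0,"tz":0.003,"roll":0},{"grip":0.0,"tx":0,"ty":0,"tz":0,"roll":0}]'; python3 -m jog '[{"grip":0.0,"tx":0,"ty":0,"tz":0.002,"roll":0},{"grip":0.0,"tx":0,"ty":0,"tz":0,"roll":0}]';
```

```text
clock: 4.8
position: [0.4887, -0.0066, 0.0907]
tool_rot: [-0.002, 0.712, 0.702, -0.0]
wrist_force: [-9.7, 7.2, 4.3]
gripper_width: 0.178
gripper_force: 62.3
clock: 5.0
position: [0.489, -0.0066, 0.0904]
tool_rot: [-0.001, 0.712, 0.702, 0.001]
wrist_force: [-16.4, 6.7, 26.4]
gripper_width: 0.178
gripper_force: 65.6
```

Travel was 22 mm, more than the 13 mm at which the jaws meet top to top, so the handle is home. Now the clockwise turn.

```bash
python3 -m jog '[{"grip":0.0,"tx":0,"ty":0,"tz":0,"roll":0},{"grip":0.0,"tx":0,"ty":0,"tz":0,"roll":0},{"grip":0.0,"tx":0,"ty":0,"tz":0,"roll":0.1},{"grip":0.0,"tx":0,"ty":0,"tz":0,"roll":0.1},{"grip":0.0,"tx":0,"ty":0,"tz":0,"roll":0.1},{"grip":0.0,"tx":0,"ty":0,"tz":0,"roll":0.1},{"grip":0.0,"tx":0,"ty":0,"tz":0,"roll":0.1},{"grip":0.0,"tx":0,"ty":0,"tz":0,"roll":0.1},{"grip":0.0,"tx":0,"ty":0,"tz":0,"roll":0.1},{"grip":0.0,"tx":0,"ty":0,"tz":0,"roll":0}]'
cat > q.py <<'E'
from h import *
s=ctrl.read_state();T=rot(s['tool_rot']);print("yaw",np.degrees(np.arctan2(T[1,0],T[0,0])),s['ft_torque'],s["position"])
E
python3 q.py
```

```text
clock: 6.0
position: [0.4899, -0.0071, 0.0905]
tool_rot: [-0.0, 0.91, 0.414, 0.001]
wrist_force: [-12.4, 3.8, 23.3]
gripper_width: 0.182
gripper_force: 65.0
yaw 48.852158389266606 [0.640438   2.59695476 0.06461774] [ 0.4899051  -0.00707964  0.09046571]
```

```bash
for i in 1 2 3; do python3 -m jog '[{"grip":0.0,"tx":0,"ty":0,"tz":0,"roll":0.05},{"grip":0.0,"tx":0,"ty":0,"tz":0,"roll":0}]' | grep wrist; python3 q.py; done
```

```text
wrist_force: [-12.6, 3.7, 22.9]
yaw 46.0951268604393 [0.55236457 2.52205134 0.08983712] [ 0.48995218 -0.00712445  0.09048454]
wrist_force: [-12.4, 3.2, 22.5]
yaw 43.23089853579262 [0.45447794 2.56808974 0.14511157] [ 0.49001268 -0.00715409  0.09049046]
wrist_force: [-12.4, 2.8, 22.5]
yaw 40.3602481235863 [0.397148   2.49261801 0.12634133] [ 0.49003765 -0.00724026  0.09047631]
```

```bash
for i in 1 2 3; do python3 -m jog '[{"grip":0.0,"tx":0,"ty":0,"tz":0,"roll":0.03},{"grip":0.0,"tx":0,"ty":0,"tz":0,"roll":0}]' | grep wrist; python3 q.py; done
```

```text
wrist_force: [-12.6, 3.2, 22.8]
yaw 38.69628712114234 [0.28676088 2.49682785 0.36611661] [ 0.49002972 -0.0072953   0.09047819]
wrist_force: [-13.3, 3.2, 22.6]
yaw 37.025811853137796 [0.18468294 2.53519475 0.89723567] [ 0.490003   -0.00730745  0.09048801]
wrist_force: [-12.8, 1.5, 22.5]
yaw 35.35269739098925 [0.11536357 2.50407555 1.47489736] [ 0.48998396 -0.00729994  0.09049826]
```

The torque climbs from about yaw 39°, as expected at the stop. Now release, rise and check.

```bash
python3 -m jog '[{"grip":0.0,"tx":0,"ty":0,"tz":-0.001,"roll":-0.01},{"grip":0.05,"tx":0,"ty":0,"tz":0,"roll":0},{"grip":0.05,"tx":0,"ty":0,"tz":0,"roll":0},{"grip":0.05,"tx":0,"ty":0,"tz":0,"roll":0},{"grip":0.05,"tx":0,"ty":0,"tz":0,"roll":0},{"grip":0.05,"tx":0,"ty":0,"tz":-0.02,"roll":0},{"grip":0.05,"tx":0,"ty":0,"tz":-0.04,"roll":0},{"grip":0.06,"tx":0,"ty":0,"tz":-0.05,"roll":0},{"grip":0.06,"tx":0,"ty":0,"tz":0,"roll":0},{"grip":0.06,"tx":0,"ty":0,"tz":0,"roll":0}]'
python3 - <<'E'
from h import *
im=get_image("wrist");c=get_calibration("wrist");np.savez("w6.npz",**c)
cv2.imwrite("pics/w6.png",cv2.resize(im[80:280,130:380],None,fx=3,fy=3,interpolation=2)[:,:,::-1])
E
```

```text
clock: 8.2
position: [0.4912, -0.0077, 0.1994]
tool_rot: [0.0, 0.951, 0.308, 0.001]
wrist_force: [-0.3, 0.1, -0.2]
gripper_width: 0.705
gripper_force: 0.0
```

View pics/w6.png

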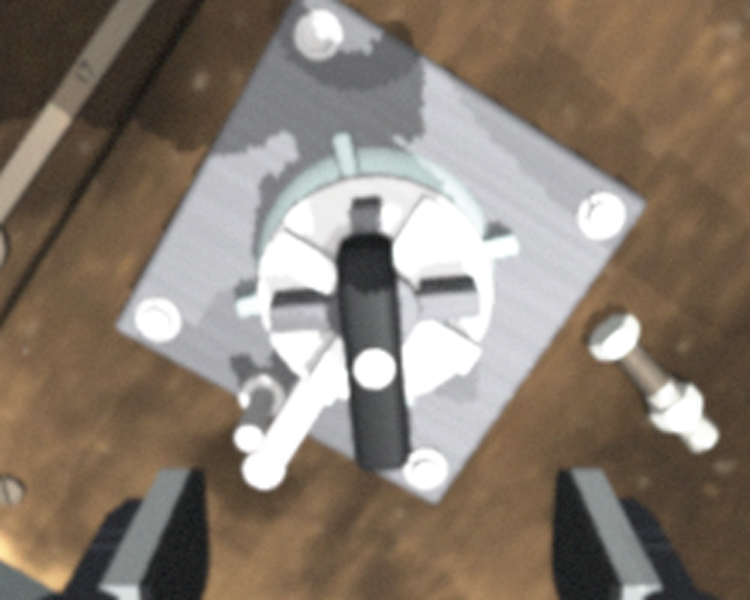

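The arm, with its tip at (264,470), lies against the pin, whose top is at (250,437). The jaws are interleaved. A quick numeric check before handing in.

```bash
python3 - <<'E'
from h import *
c=dict(np.load("w6.npz"))
g=lambda u,v,z:ray(c,130+(u+.5)/3-.5,80+(v+.5)/3-.5,z)[:2]
d=lambda v:np.degrees(np.arctan2(v[1],v[0]))
m=np.array([.490,-.008]);print("arm",d(g(264,470,.05)-m)%360,"pin",d(g(250,437,.058)-m)%360)
a,b=g(367,238,.122),g(383,467,.122);print((a+b)/2,d(b-a)%360,np.linalg.norm(b-a))
E
```

```text
arm 184.59868214674265 pin 174.83160889187673
[ 0.49109393 -0.00698605] 219.5142061877634 0.0633416590038344
```

The arm sits 9.8° from the pin, against 9.4° for contact. The bar's top is at its home height.

```bash
python3 -c "
from plant import ctrl
print(ctrl.hand_in())"
```

```text
the job is handed in; nothing more can be done
None
```

The handle is pushed home in mesh, the index arm rests against the stop pin, the gripper has let go and is clear, and the job is handed in; no verdict was returned.

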